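Feel out the clear slot of a panel rack with a gauge blade

ROBOT

A 6-joint arm with a two-finger parallel gripper is mounted at the origin on the work surface. World frame = base frame: x ahead of the robot, y to its left, z up, the work surface at z = 0. Lengths are in m, angles in rad, forces in N, time in s.
With the tool pointing down it reaches from about 0.25 to 0.85 m from the base axis. Payload 12.5 kg.
Tool frame: the origin (TCP) lies midway between the tips of the shut fingers; the grasp point (between the pads) lies 19 mm behind it; z points along the fingers, y is the line along which they close (so a half turn about z gives the same grasp; the last joint's range is limited). The gripper opens to 93 mm and grips with 3 to 60 N. Pads are 15 mm wide; open, the fingers measure 128 mm over their backs; the gripper's body (75 mm by 188 mm) begins 65 mm behind the grasp point.
Start: joints at [1.126, 0.351, 1.652, -0, 1.139, -0.085], TCP at [0.194, 0.515, 0.219] pointing down, gripper open.
Joint ranges: [-2.75, 2.75], [-0.79, 2.1], [0.01, 2.65], [-1.57, 4.71], [0.07, 3.14], [-2.87, 2.87]. Speed limits (rad/s): [2.22, 2.22, 2.79, 3.14, 3.14, 3.14].

INTERFACE

Orientations are given as a unit quaternion [w, x, y, z].
In Python, from cell import ctrl gives the robot as it stands.
- The arm moves only by the tool carry_out, never from a script. Its argument "steps" is text: rows parted by semicolons, each of 6 numbers parted by spaces: the shift along the tool's x, y, z normalised to -1 to 1, where 1 is 40 mm, then the turn, a rotation vector about the tool's x, y, z normalised to -1 to 1, where 1 is 5 degrees. A call has 1 to 8 rows; each row shifts and turns the commanded pose from where the row before left it, along the tool's axes as they then stand; what a row does not reach is not made up. A row lasts 1/12 s, in which the tool goes at most 41.7 mm and 7.16 degrees, less where a joint would pass 70% of its speed; a pose out of reach is approached as far as the arm can. A call with a number of a shift or a turn outside -1 to 1 is refused whole. A call with a gripper value outside its range is refused whole. "grip" is the closure in counts, from 0 (fully open) to 255 (shut), set as the call begins (left out, the last holds). The fingers move at their own pace and stop on an object; the grip force is fixed at half the most. Time passes only in rows, so rows that do not move let the fingers close. It gives the time, the measured TCP pose, the force, the opening and the grip force at its end, in the units of the state.
- ctrl.get_obs(): the state, without advancing time (a new reading comes with each control period).
- ctrl.get_image(name): name is "side" or "top" or "wrist"; returns a dict with "img" (400x640x3 uint8, red, green, blue), "camera_matrix" (3x3 intrinsics, pixels), "origin" and "rotation" of the camera in the world; the wrist camera has in their place "mount" (4x4, takes a point from camera to tool coordinates, whose origin is the TCP and whose axes are the flange's). Camera axes: x right, y up, looking along -z (the intrinsics and any distortion apply to the point x, -y, -z); pixel columns grow to the right and rows downward; lengths in m; the calibration is good to about 2 mm. A picture is of the moment at which its call begins: read the wrist's pose just before it. There is no depth.
- ctrl.hand_in(): hands the job in; it is judged then, once.
The state is a dict: "time": time; "q": joint angles; "joint_vel": joint speeds; "effort": joint torques, N m; "ee_pos": TCP position; "eef_rot": TCP orientation; "force": force on the tool from outside, world axes, zero at the start; "moment": the same for the moment, N m; "opening": opening from 0.0 (shut) to 1.0 (fully open); "finger_force": force on a finger pad.
Only numpy, scipy, OpenCV 4.12 (cv2) and the standard library are available. Lean on these libraries where they do the work, as an engineer would, in place of code of your own. Each camera call takes 0.05 s, during which the arm holds its last target. There are 200 camera calls.

TASK

One of the four slots in the panel drying rack is still clear, the others are clogged inside. Take the panel gauge out of its holder and slide its blade gently into the slots, backing out wherever it jams instead of forcing it, until you find the slot that takes the blade all the way. Leave the gauge standing there, blade fully home with the handle's underside down on the block, let go, and do not disturb the other things on the table.

Things in the scene. Friction and masses are not known exactly. Their poses are not given: they have to be found in the camera images.
- gauge_handle (a point): Panel gauge (about 0.12 kg), loose, standing upright in its holder at the start: a dark wooden handle, a flat block 36 mm long (its x) by 16 mm thick (its y) by 60 mm high, with a flat steel blade below it. This point is the centre of the handle, 30 mm above the handle's underside (the shoulder). Axes: x along the blade's width, y through its thickness, z up. Grip it across the 16 mm
- gauge_tip (a point): The middle of the bottom edge of the gauge's steel blade, 54 mm below the handle's underside and 84 mm below the handle's centre. The blade is 5 mm thick (y) and 28 mm wide (x), 54 mm long. The shoulder, wider than any slot, stops the gauge when the blade is fully in
- gauge: The whole gauge; origin at the middle of the handle's underside (the shoulder), same axes
- holder: Fixed plywood holder, 80 x 60 mm and 66 mm high, with a loose slot 40 mm x 12 mm along its x in which the gauge stands, shoulder on its top face. Origin at the centre of its underside
- rack: Fixed rack for painted panels: dark base board 100 mm (x) by 212 mm (y), a 60 mm high cheek at each y end, and a row of four like wooden blocks, 76 (x) by 36 mm (y), tops 85 mm above the table, each with one slot. One slot, not always the same, is clear; the rest are clogged inside and stop the blade hard 26 to 38 mm below the top; from outside all look alike. Origin at the centre of its underside
- slot_1 (a point): Slot 1 of 4, counted from the rack's +y end, 44 mm apart: nominal centre of its mouth, level with the block's top. Upright slot, 42 mm long (x), 7 mm wide (y), deeper than the blade is long where clear; a bevel widens the mouth to 11 mm in y over the top 4 mm. Blocks were set by hand: the real slot lies up to 2.5 mm off this point in y, 1.5 mm in x, 0.01 rad in yaw. Axes: the rack's, z up
- slot_2 (a point): Slot 2 of 4, counted from the rack's +y end, 44 mm apart: nominal centre of its mouth, level with the block's top. Upright slot, 42 mm long (x), 7 mm wide (y), deeper than the blade is long where clear; a bevel widens the mouth to 11 mm in y over the top 4 mm. Blocks were set by hand: the real slot lies up to 2.5 mm off this point in y, 1.5 mm in x, 0.01 rad in yaw. Axes: the rack's, z up
- slot_3 (a point): Slot 3 of 4, counted from the rack's +y end, 44 mm apart: nominal centre of its mouth, level with the block's top. Upright slot, 42 mm long (x), 7 mm wide (y), deeper than the blade is long where clear; a bevel widens the mouth to 11 mm in y over the top 4 mm. Blocks were set by hand: the real slot lies up to 2.5 mm off this point in y, 1.5 mm in x, 0.01 rad in yaw. Axes: the rack's, z up
- slot_4 (a point): Slot 4 of 4, counted from the rack's +y end, 44 mm apart: nominal centre of its mouth, level with the block's top. Upright slot, 42 mm long (x), 7 mm wide (y), deeper than the blade is long where clear; a bevel widens the mouth to 11 mm in y over the top 4 mm. Blocks were set by hand: the real slot lies up to 2.5 mm off this point in y, 1.5 mm in x, 0.01 rad in yaw. Axes: the rack's, z up
- paint_jar: Paint jar with a white lid, 48 mm across, 55 mm high, a bystander. Origin at its underside
- eraser: White eraser, 45 x 22 x 13 mm, a bystander. Origin at its underside
- tape_roll: Roll of paper tape lying flat, 84 mm across, 19 mm high, a bystander. Origin at its underside
- pencil: Green pencil lying on the table, 170 mm long, 7 mm thick, a bystander. Origin at its underside
- scissors: Scissors with black grips lying flat, 150 mm long, 11 mm high, a bystander. Origin at its underside
- water_cup: Empty steel cup, 72 mm across, 80 mm high, a bystander. Origin at its underside
Things that resemble listed ones, but are neither listed nor needed, are in the scene too. What is meant by the gauge is not blue, and is the larger of those in its own colour.

How it is judged:
By the outcome, as a careful person would: the job done as asked, in the order asked, and still so for the second after the job is handed in, with the robot touching nothing.
It also fails if it takes over 72 s, if anything falls off the work surface, if the arm or the gripper's body presses on something with over 40 N, if the wrist force passes 120 N, or if a joint passes its speed limit or range.

## Working session

There is one attempt and no reset: what is moved stays moved. The work goes in short steps, Python scripts to look and compute and a tool call to move; the robot and the scene stay as the last step left them, time stands still between calls to the robot, and variables do not carry over. Pictures are saved under pics/ and viewed, at most 10 in all, crops included, and the job is handed in when it is done.

Besides the shell and the picture viewer there is one more tool, called after ">>>" by a JSON object that holds its "fn" and its "kwargs", one argument or row to a line. carry_out: Moves the arm, as the interface text tells. Scaled input: -1 to 1 covers 40 mm each way for a shift and 5 degrees each way for a turn. Its arguments: {"type":"object","properties":{"steps":{"type":"string"},"grip":{"type":"number"}},"required":["steps"]}

```bash
mkdir -p pics; cat > h.py <<'E'
import numpy as np, cv2, pickle
from cell import ctrl
from scipy.spatial.transform import Rotation as R
def snap(n,f):
    o=ctrl.get_obs(); d=ctrl.get_image(n); d['obs']=o
    cv2.imwrite('pics/'+f+'.png',d['img'][:,:,::-1]); pickle.dump(d,open('pics/'+f+'.pkl','wb')); return d
def load(f): return pickle.load(open('pics/'+f+'.pkl','rb'))
def cam(d):
    if 'origin' in d: return np.array(d['origin']),np.array(d['rotation']).reshape(3,3)
    q=d['obs']['eef_rot']; T=R.from_quat([q[1],q[2],q[3],q[0]]).as_matrix(); M=np.array(d['mount'])
    return np.array(d['obs']['ee_pos'])+T@M[:3,3], T@M[:3,:3]
def at(d,u,v,z):
    o,r=cam(d);K=np.array(d['camera_matrix']);p=np.linalg.solve(K,[u,v,1]); w=r@np.array([p[0],-p[1],-p[2]])
    return o+w*(z-o[2])/w[2]
def px(d,P):
    o,r=cam(d);K=np.array(d['camera_matrix']);c=r.T@(np.array(P)-o);p=K@np.array([c[0],-c[1],-c[2]]);return p[:2]/p[2]
E
python3 - <<'E'
from h import *
for n in('side','top','wrist'):
    d=snap(n,n+'0'); print(n,[k for k in d],cam(d)[0],d['camera_matrix'][0])
print(ctrl.get_obs())
E
```

```text
Traceback (most recent call last):
  File "h.py", line 9, in cam
    if 'origin' in d: return np.array(d['origin']),np.array(d['rotation']).reshape(3,3)
                                                   ~~~~~~~~~~~~~~~~~~~~~~~~~~~~~~~^^^^^
ValueError: cannot reshape array of size 4 into shape (3,3)
```

View pics/side0.png

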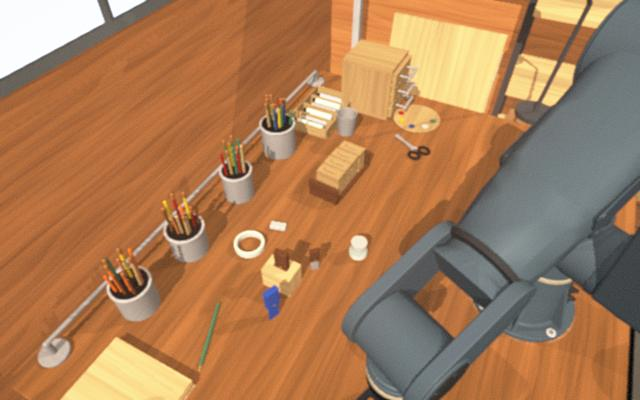

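The side view shows the gauge in its holder at about (282,265), a blue decoy at (272,300), a small brown decoy at (314,258), and the rack at (338,172).

```bash
sed -i "s/np.array(d\['rotation'\]).reshape(3,3)/R.from_quat(np.roll(d['rotation'],-1)).as_matrix()/" h.py
python3 - <<'E'
from h import *
for n in('side','top','wrist'):
    d=snap(n,n+'0'); print(n,[k for k in d],cam(d)[0],cam(d)[1],d['camera_matrix'])
print(ctrl.get_obs())
E
```

```text
side ['img', 'camera_matrix', 'origin', 'rotation', 'obs'] [0.16884337 0.77833145 0.99096054] [[-0.88686296  0.3320129  -0.32131219]
 [-0.46197902 -0.64780585  0.60574167]
 [-0.00703387  0.68564934  0.72789801]] [[449.8366907    0.         315.72930784]
 [  0.         449.8366907  204.49253111]
 [  0.           0.           1.        ]]
top ['img', 'camera_matrix', 'origin', 'rotation', 'obs'] [0.23630717 0.03028472 1.732764  ] [[ 0.02116107  0.98263286 -0.18434989]
 [-0.99970474  0.02299942  0.00783923]
 [ 0.01194302  0.18412957  0.98282942]] [[510.06138371   0.         319.58944932]
 [  0.         510.06138371 203.78680943]
 [  0.           0.           1.        ]]
wrist ['img', 'camera_matrix', 'mount', 'obs'] [0.12082956 0.5428704  0.38400413] [[ 3.51750171e-01 -8.99117788e-01 -2.60497642e-01]
 [ 9.36093891e-01  3.37918296e-01  9.76701173e-02]
 [ 2.09979421e-04 -2.78205732e-01  9.60521487e-01]] [[302.37284656   0.         317.69257786]
 [  0.         302.37284656 198.87745973]
 [  0.           0.           1.        ]]
{'time': 0.2, 'q': array([ 1.12641600e+00,  3.51035913e-01,  1.65215421e+00,  1.43169473e-05,
        1.13911185e+00, -8.45969338e-02]), 'joint_vel': array([-1.13205680e-03, -2.64542428e-03, -7.90480093e-04, -1.58949447e-03,
       -5.33475374e-04,  1.04501967e-05]), 'effort': array([ 1.51710319e-04, -4.97080851e+01, -2.85153276e+01,  6.98532164e-02,
        2.47214909e-02, -1.24418179e-04]), 'ee_pos': array([0.19352138, 0.51460907, 0.21831375]), 'eef_rot': array([-9.89893662e-05,  1.78925955e-01,  9.83862479e-01, -3.40631519e-04]), 'force': array([-0.60862339, -0.43201328,  0.37423572]), 'moment': array([ 0.00723503, -0.00368992,  0.05706752]), 'finger_force': 0.0, 'opening': 1.0017845898190183}
```

View pics/top0.png

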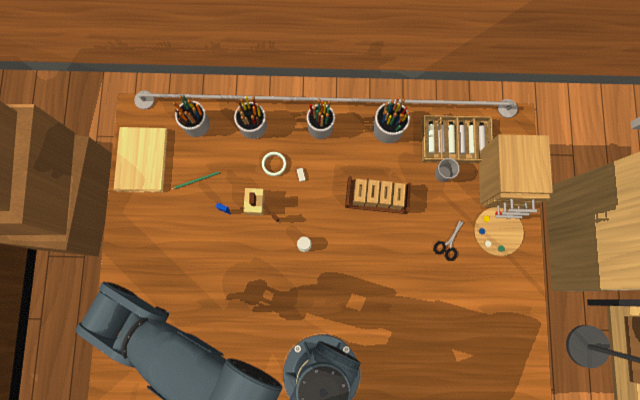

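The top view shows the holder and gauge at (253,200), the rack at (379,195) with its four blocks, the jar at (304,244) and the eraser at (301,174). I'll enlarge both areas and get a rough location.

```bash
python3 - <<'E'
from h import *
d=load('top0');im=d['img'][:,:,::-1]
a=cv2.resize(im[175:225,235:275],None,fx=8,fy=8,interpolation=cv2.INTER_CUBIC)
b=cv2.resize(im[165:225,340:415],None,fx=5.3,fy=6.667,interpolation=cv2.INTER_CUBIC)
cv2.imwrite('pics/topc.png',np.hstack([a,b]));print(a.shape,b.shape)
print(at(d,253,197,.126),at(d,379,195,.085))
E
```

```text
(400, 320, 3) (400, 398, 3)
[0.55483623 0.23151928 0.126     ] [ 0.57948516 -0.17838514  0.085     ]
```

View pics/topc.png

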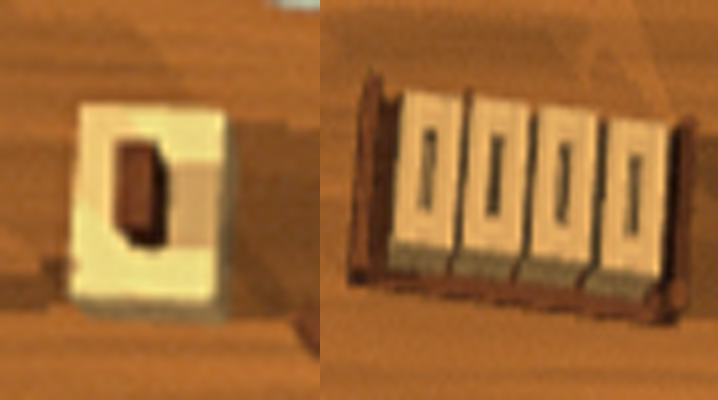

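View pics/wrist0.png

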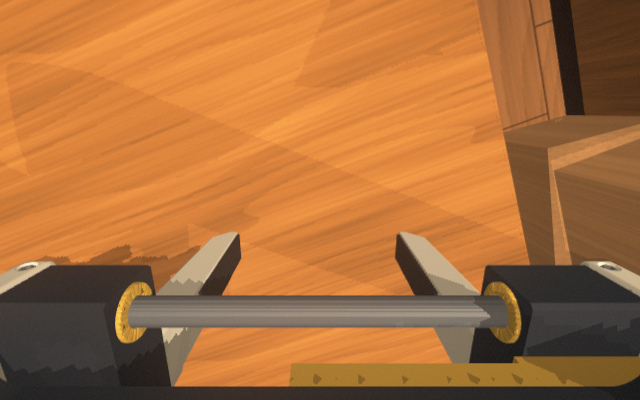

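The gauge's long axis runs roughly along world x at about (0.555, 0.23), and the rack centre is at about (0.58, -0.18). Next I'll move to a look pose near the gauge.

>>> {"fn": "carry_out", "kwargs": {
  "steps": "-0.9 -0.4 -0.1 0 0 0;-0.9 -0.4 -0.1 0 0 0;-0.9 -0.4 -0.1 0 0 0;-0.9 -0.4 -0.1 0 0 0;-0.9 -0.4 -0.1 0 0 0;-0.9 -0.4 -0.1 0 0 0;-0.9 -0.4 -0.1 0 0 0;-0.9 -0.4 -0.1 0 0 0"
}}

```text
time: 0.87
ee_pos: [0.4191, 0.2919, 0.2509]
eef_rot: [-0.0, 0.179, 0.984, 0.0]
force: [1.1, 0.4, 0.5]
opening: 1.001
finger_force: 0.0
```

>>> {"fn": "carry_out", "kwargs": {
  "steps": "-0.9 -0.4 -0.1 0 0 0;-0.9 -0.4 -0.1 0 0 0;-0.4 -0.1 0 0 0 -1;0 0 0 0 0 -1;0 0 0 0 0 -1;0 0 0 0 0 -1;0 0 0 0 0 0",
  "grip": 140
}}

```text
time: 1.45
ee_pos: [0.4878, 0.2287, 0.2584]
eef_rot: [-0.0, 0.004, 1.0, -0.0]
force: [-0.1, 0.5, 0.1]
opening: 0.55
finger_force: 0.0
```

```bash
python3 - <<'E'
from h import *
d=snap('wrist','w1');im=d['img'][:,:,::-1]
o=d['obs'];print(o['time'],o['ee_pos'],o['eef_rot'],o['opening'],px(d,[.555,.2315,.126]))
u,v=px(d,[.555,.2315,.1]).astype(int);print(u,v)
x0,y0=max(u-100,0),max(v-75,0)
print(x0,y0);cv2.imwrite('pics/w1c.png',cv2.resize(im[y0:y0+150,x0:x0+200],None,fx=4,fy=4,interpolation=cv2.INTER_CUBIC))
E
```

```text
1.45 [0.48778979 0.22869608 0.25844145] [-1.95098121e-04  3.57990183e-03  9.99993569e-01 -8.60327293e-05] 0.5498918478714223 [319.5638385  250.82872763]
319 240
219 165
```

View pics/w1c.png

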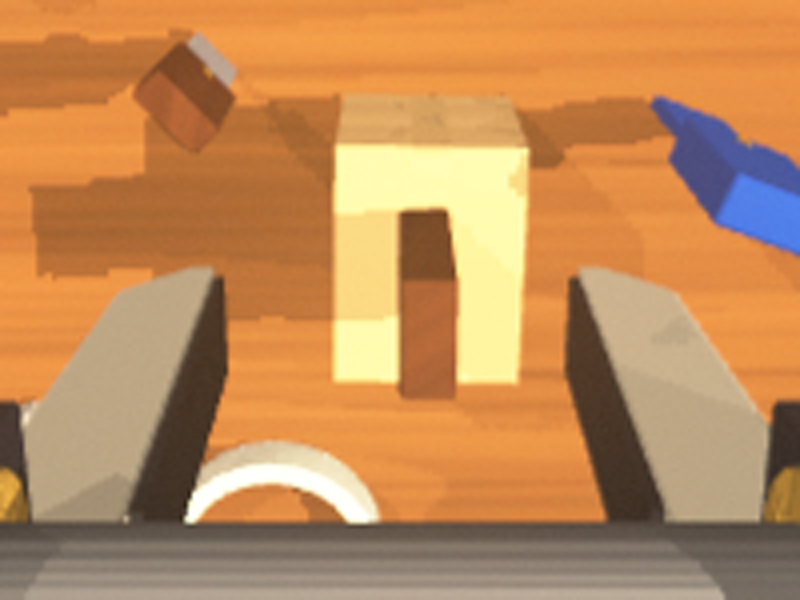

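The crop shows the handle's top face with corners (400,280), (455,280), (455,398) and (400,398), and the holder's top face at (335,147), (527,147), (518,383) and (334,382). The small brown decoy is at (188,95) and the blue one at (740,180).

```bash
python3 - <<'E'
from h import *
d=load('w1')
f=lambda u,v,z:at(d,219+(u+.5)/4-.5,165+(v+.5)/4-.5,z)
for c in[(400,280),(455,280),(455,398),(400,398)]: print('h',f(*c,.126))
for c in[(335,147),(527,147),(518,383),(334,382)]: print('H',f(*c,.066))
t=load('top0')
for c in[(115,143),(153,141),(165,243),(130,238)]:print('t',at(t,235+c[0]/8,175+c[1]/8,.126))
E
```

```text
h [0.53611687 0.23059735 0.126     ]
h [0.53621978 0.24521729 0.126     ]
h [0.57105578 0.24545155 0.126     ]
h [0.5709487  0.23039093 0.126     ]
H [0.51700093 0.2108334  0.066     ]
H [0.51741425 0.27018105 0.066     ]
H [0.59811353 0.2691112  0.066     ]
H [0.59732312 0.20882875 0.066     ]
t [0.56806809 0.24375477 0.126     ]
t [0.56924864 0.22855828 0.126     ]
t [0.52773432 0.22190462 0.126     ]
t [0.52943918 0.23596533 0.126     ]
```

>>> {"fn": "carry_out", "kwargs": {
  "steps": "-0.82 0.12 0.2 0 0 0;-0.82 0.12 0.2 0 0 0;0 0 1 0 0 0;0 0 1 0 0 0;0 0 1 0 0 0;0 0 0.6 0 0 0;0 0 0.43 0 0 0;0 0 0 0 0 0"
}}

```text
time: 2.17
ee_pos: [0.5514, 0.2372, 0.0777]
eef_rot: [-0.003, 0.007, 1.0, -0.001]
force: [-0.1, 0.0, -0.4]
opening: 0.448
finger_force: 0.0
```

>>> {"fn": "carry_out", "kwargs": {
  "steps": "0 0 0 0 0 0;0 0 0 0 0 0;0 0 0 0 0 0;0 0 0 0 0 0;0 0 0 0 0 0;0 0 0 0 0 0;0 0 0 0 0 0;0 0 0 0 0 0",
  "grip": 255
}}

```text
time: 2.83
ee_pos: [0.554, 0.2379, 0.0826]
eef_rot: [0.001, 0.005, 1.0, 0.0]
force: [-1.9, -0.7, 6.3]
opening: 0.166
finger_force: 30.0
```

The grasp holds: 15.4 mm opening at 30 N. Now I'll lift and go to a look pose beside the rack.

>>> {"fn": "carry_out", "kwargs": {
  "steps": "0 0 -0.2 0 0 0;0 0 -0.5 0 0 0;0 0 -0.7 0 0 0;0 0 -0.7 0 0 0;0 0 -0.7 0 0 0;0 0 -0.6 0 0 0;-0.2 -0.7 0 0 0 0;-0.2 -0.9 0 0 0 0"
}}

```text
time: 3.5
ee_pos: [0.5692, 0.1747, 0.2197]
eef_rot: [0.002, 0.004, 1.0, 0.001]
force: [1.3, -0.2, -1.0]
opening: 0.171
finger_force: 30.0
```

>>> {"fn": "carry_out", "kwargs": {
  "steps": "-0.2 -0.9 0 0 0 0;-0.2 -0.9 0 0 0 0;-0.2 -0.9 0 0 0 0;-0.2 -0.9 0 0 0 0;-0.2 -0.9 0 0 0 0;-0.2 -0.9 0 0 0 0;0 0 0 0 0 0;0 0 0 0 0 0"
}}

```text
time: 4.17
ee_pos: [0.6144, -0.0445, 0.2177]
eef_rot: [-0.0, 0.007, 1.0, 0.0]
force: [-0.9, 0.9, -0.8]
opening: 0.17
finger_force: 30.0
```

```bash
python3 - <<'E'
from h import *
d=snap('wrist','w2');im=d['img'][:,:,::-1]
o=d['obs'];print(o['time'],o['ee_pos'],o['eef_rot'],o['opening'],o['force'])
u,v=px(d,[.5795,-.178,.085]).astype(int);print(u,v)
x0,y0=max(u-100,0),max(v-75,0)
print(x0,y0);cv2.imwrite('pics/w2c.png',cv2.resize(im[y0:y0+150,x0:x0+200],None,fx=4,fy=4,interpolation=cv2.INTER_CUBIC))
E
```

```text
4.1667 [ 0.61443572 -0.04450099  0.21767973] [-3.98736627e-05  6.84423082e-03  9.99976576e-01  4.89913600e-05] 0.1700906984118508 [-0.90114143  0.85412224 -0.78613646]
180 158
80 83
```

View pics/w2c.png

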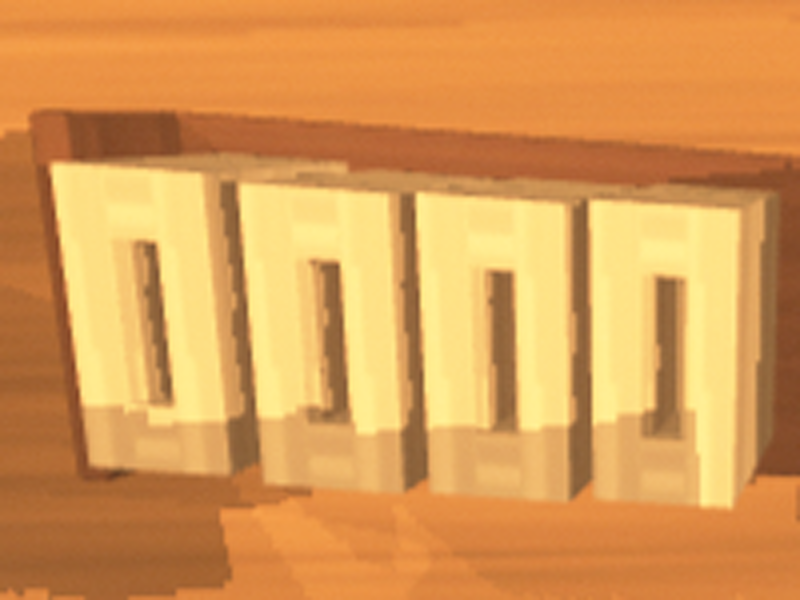

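The crop shows the four block tops from slot 4 on the left to slot 1 on the right, with block corners readable to about 2 crop pixels. I'll compute each block's centre and yaw from its corners, and cross-check against the slot edges.

```bash
cat > blocks.py <<'E'
from h import *
d=load('w2')
f=lambda c:at(d,80+(c[0]+.5)/4-.5,83+(c[1]+.5)/4-.5,.085)[:2]
B={4:[(52,163),(208,172),(233,475),(90,470)],3:[(240,183),(390,193),(408,492),(268,488)],2:[(416,193),(570,203),(572,500),(433,496)],1:[(590,200),(742,208),(732,508),(597,500)]}
S={4:[(133,241),(158,241),(173,403),(150,405)],3:[(310,260),(340,262),(348,420),(322,418)],2:[(487,270),(514,271),(515,430),(492,430)],1:[(655,277),(684,278),(682,438),(655,437)]}
E
python3 - <<'E'
from blocks import *
C={}
for k in(1,2,3,4):
    a,b,c,e=map(f,B[k]); m=(a+b+c+e)/4; C[k]=m
    ax=(c+e-a-b)/2; ay=(b+c-a-e)/2
    s=np.mean([f(x) for x in S[k]],0)
    print(k,m.round(4),'len',np.linalg.norm(ax).round(4),np.linalg.norm(ay).round(4),'yaw',np.arctan2(ax[1],ax[0]).round(4),'slot',s.round(4))
v=C[1]-C[4];print('rack yaw from row',np.arctan2(-v[0],v[1]),np.linalg.norm(v)/3)
E
```

```text
1 [ 0.5947 -0.1149] len 0.0764 0.0358 yaw -0.0842 slot [ 0.5947 -0.1139]
2 [ 0.5927 -0.1566] len 0.0762 0.0364 yaw -0.0867 slot [ 0.5923 -0.1555]
3 [ 0.5898 -0.199 ] len 0.0764 0.0359 yaw -0.0821 slot [ 0.5891 -0.1981]
4 [ 0.5845 -0.2431] len 0.0765 0.0368 yaw -0.0962 slot [ 0.5842 -0.2412]
rack yaw from row -0.07996591367120504 0.042873725933887476
```

>>> {"fn": "carry_out", "kwargs": {
  "steps": "0.25 -0.88 0 0 0 0;0.235 -0.88 0 0 0 0;0 0 0 0 0 0.82;0 0 0.7 0 0 0;0 0 0.65 0 0 0;0 0 0 0 0 0;0 0 0 0 0 0;0 0 0 0 0 0"
}}

```text
time: 4.88
ee_pos: [0.595, -0.1123, 0.165]
eef_rot: [0.001, 0.041, 0.999, -0.0]
force: [-0.3, -0.8, -0.3]
opening: 0.168
finger_force: 30.0
```

```bash
cat > rel.py <<'E'
import sys
from h import *
o=ctrl.get_obs();q=o['eef_rot'];T=R.from_quat(np.roll(q,-1)).as_matrix()
print(o['time'],o['ee_pos'].round(4),'yaw',np.arctan2(-T[1,0],-T[0,0]).round(4),'tilt',T[:2,2].round(4),'F',o['force'].round(1),'M',o['moment'].round(2))
g=np.array([float(x) for x in sys.argv[1:4]])
print('units',(T.T@(g-o['ee_pos'])/.04).round(3),'turn z',(-( -.085-np.arctan2(-T[1,0],-T[0,0]))/np.radians(5)).round(3))
E
python3 rel.py .594 -.1147 .162
```

```text
4.8833 [ 0.595  -0.1123  0.165 ] yaw -0.0811 tilt [ 0.0016 -0.0004] F [-0.3 -0.8 -0.3] M [0.02 0.01 0.  ]
units [ 0.021 -0.061  0.076] turn z 0.045
```

>>> {"fn": "carry_out", "kwargs": {
  "steps": "0 -0.05 0 0 0 0.04;0 0 0 0 0 0;0 0 0 0 0 0;0 0 0 0 0 0"
}}

```text
time: 5.22
ee_pos: [0.5944, -0.1151, 0.1641]
eef_rot: [0.0, 0.043, 0.999, -0.0]
force: [-0.1, 0.3, 0.0]
opening: 0.173
finger_force: 30.0
```

```bash
python3 - <<'E'
from h import *
d=snap('wrist','w3');im=d['img'][:,:,::-1]
u,v=px(d,[.594,-.115,.09]).astype(int);print(u,v)
x0,y0=max(u-100,0),max(v-75,0);print(x0,y0)
cv2.imwrite('pics/w3c.png',cv2.resize(im[y0:y0+150,x0:x0+200],None,fx=4,fy=4,interpolation=cv2.INTER_CUBIC))
E
python3 rel.py .594 -.1147 .162
```

```text
316 207
216 132
5.2667 [ 0.5943 -0.1151  0.1639] yaw -0.0858 tilt [ 0.0006 -0.0002] F [-0.2 -0.  -1.6] M [ 0.03  0.02 -0.07]
units [0.008 0.009 0.046] turn z -0.009
```

View pics/w3c.png

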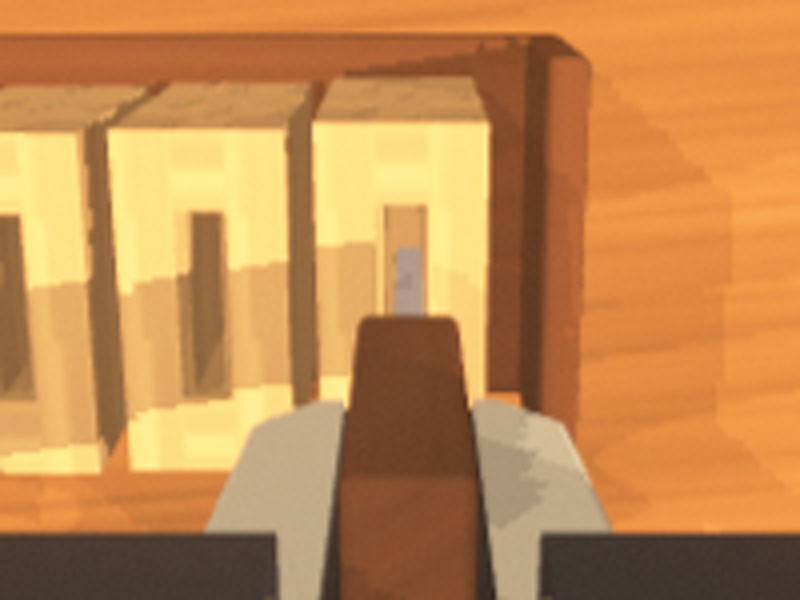

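The blade tip shows at (408,282), over the mouth centred at (403,260). It is about 1 mm too far to +y and well aligned. I'll nudge it and start gently down.

>>> {"fn": "carry_out", "kwargs": {
  "steps": "0.03 -0.018 0 0 0 0;0 0 0.1 0 0 0;0 0 0.1 0 0 0;0 0 0.1 0 0 0;0 0 0.1 0 0 0;0 0 0 0 0 0"
}}

```text
time: 5.77
ee_pos: [0.5925, -0.1156, 0.1463]
eef_rot: [-0.001, 0.043, 0.999, 0.0]
force: [-0.1, 0.5, -1.2]
opening: 0.17
finger_force: 30.0
```

```bash
python3 rel.py .5935 -.1157 .1465
```

```text
5.7667 [ 0.5925 -0.1156  0.1463] yaw -0.0858 tilt [-0.0015  0.0004] F [-0.1  0.5 -1.2] M [-0.03  0.03 -0.03]
units [-0.026 -0.001 -0.006] turn z -0.009
```

The tip is about 9 mm inside with no contact. I'll continue gently.

>>> {"fn": "carry_out", "kwargs": {
  "steps": "0 0 0.08 0 0 0;0 0 0.08 0 0 0;0 0 0.08 0 0 0;0 0 0.08 0 0 0;0 0 0 0 0 0"
}}

```text
time: 6.18
ee_pos: [0.5926, -0.1156, 0.1339]
eef_rot: [-0.001, 0.043, 0.999, 0.0]
force: [1.1, 0.6, -0.5]
opening: 0.17
finger_force: 30.0
```

>>> {"fn": "carry_out", "kwargs": {
  "steps": "0 0 0.05 0 0 0;0 0 0.05 0 0 0;0 0 0 0 0 0"
}}

```text
time: 6.43
ee_pos: [0.5928, -0.1157, 0.1303]
eef_rot: [-0.0, 0.043, 0.999, 0.0]
force: [0.8, 0.2, -1.3]
opening: 0.168
finger_force: 30.0
```

>>> {"fn": "carry_out", "kwargs": {
  "steps": "0 0 0.05 0 0 0;0 0 0.05 0 0 0;0 0 0 0 0 0"
}}

```text
time: 6.68
ee_pos: [0.5927, -0.1156, 0.1262]
eef_rot: [-0.0, 0.043, 0.999, 0.0]
force: [-0.6, -0.6, -0.2]
opening: 0.172
finger_force: 30.0
```

>>> {"fn": "carry_out", "kwargs": {
  "steps": "0 0 0.04 0 0 0;0 0 0.03 0 0 0;0 0 0 0 0 0"
}}

```text
time: 6.93
ee_pos: [0.5929, -0.1157, 0.1237]
eef_rot: [-0.0, 0.043, 0.999, 0.0]
force: [0.4, -0.7, -1.0]
opening: 0.175
finger_force: 30.0
```

>>> {"fn": "carry_out", "kwargs": {
  "steps": "0 0 0.04 0 0 0;0 0 0.03 0 0 0;0 0 0 0 0 0"
}}

```text
time: 7.18
ee_pos: [0.5938, -0.1158, 0.1234]
eef_rot: [0.001, 0.043, 0.999, -0.0]
force: [-4.7, 1.4, 18.3]
opening: 0.174
finger_force: 30.0
```

Slot 1 jams hard at about 32 mm (18 N), so I'll back out.

>>> {"fn": "carry_out", "kwargs": {
  "steps": "0 0 -0.1 0 0 0;0 0 -0.3 0 0 0;0 0 -0.4 0 0 0;0 0 -0.3 0 0 0;0 0 -0.1 0 0 0;0 0 0 0 0 0;0 0 0 0 0 0"
}}

```text
time: 7.77
ee_pos: [0.5928, -0.1157, 0.1688]
eef_rot: [-0.0, 0.043, 0.999, 0.0]
force: [-0.1, -0.6, -0.9]
opening: 0.172
finger_force: 30.0
```

```bash
python3 rel.py .5912 -.1573 .163
```

```text
7.7667 [ 0.5928 -0.1157  0.1688] yaw -0.0858 tilt [-0.0002  0.    ] F [-0.1 -0.6 -0.9] M [-0.   -0.02 -0.08]
units [-0.05  -1.041  0.146] turn z -0.009
```

>>> {"fn": "carry_out", "kwargs": {
  "steps": "-0.03 -0.5 0 0 0 0;-0.02 -0.54 0 0 0 0;0 0 0 0 0 0;0 0 0.1 0 0 0;0 0 0 0 0 0;0 0 0 0 0 0;0 0 0 0 0 0"
}}

```text
time: 8.35
ee_pos: [0.5913, -0.1566, 0.1647]
eef_rot: [-0.0, 0.043, 0.999, 0.0]
force: [-0.5, 0.0, -1.4]
opening: 0.17
finger_force: 30.0
```

```bash
python3 rel.py .5912 -.1573 .163; python3 - <<'E'
from h import *
d=snap('wrist','w4');im=d['img'][:,:,::-1]
cv2.imwrite('pics/w4c.png',cv2.resize(im[132:282,216:416],None,fx=4,fy=4,interpolation=cv2.INTER_CUBIC))
E
```

```text
8.35 [ 0.5913 -0.1566  0.1647] yaw -0.085 tilt [-0.0005  0.0003] F [-0.5  0.  -1.4] M [0.04 0.02 0.  ]
units [ 0.001 -0.019  0.044] turn z -0.0
```

View pics/w4c.png

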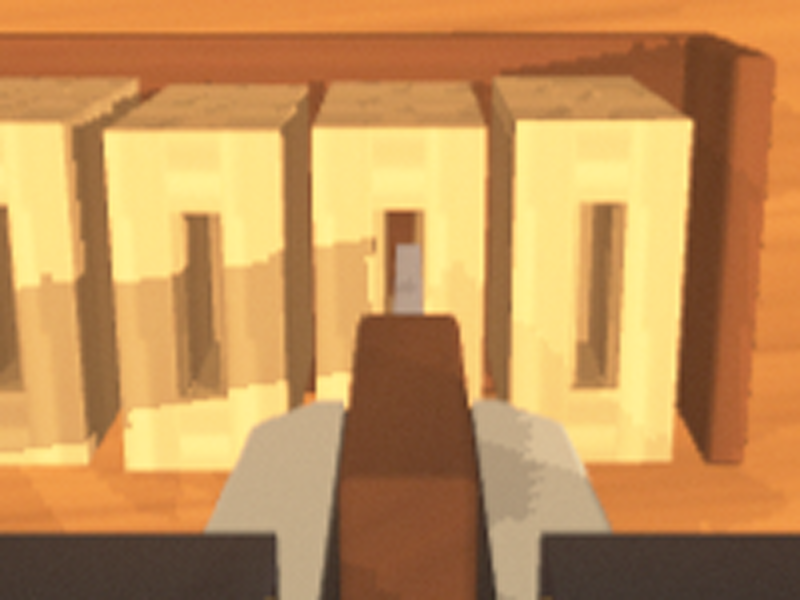

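Looking down slot 2 at (403,225), I can see the dark reddish base, so it may be clear. The blade at (408,280) needs another 0.7 mm toward -y. Probing.

>>> {"fn": "carry_out", "kwargs": {
  "steps": "0 -0.02 0 0 0 0;0 0 0.12 0 0 0;0 0 0.1 0 0 0;0 0 0.1 0 0 0;0 0 0.1 0 0 0;0 0 0 0 0 0"
}}

```text
time: 8.9
ee_pos: [0.5908, -0.1579, 0.1471]
eef_rot: [-0.001, 0.043, 0.999, 0.0]
force: [0.8, 0.7, -1.3]
opening: 0.17
finger_force: 30.0
```

>>> {"fn": "carry_out", "kwargs": {
  "steps": "0 0 0.08 0 0 0;0 0 0.08 0 0 0;0 0 0.08 0 0 0;0 0 0.08 0 0 0;0 0 0 0 0 0"
}}

```text
time: 9.32
ee_pos: [0.591, -0.158, 0.1347]
eef_rot: [-0.0, 0.043, 0.999, 0.0]
force: [-0.1, -0.2, -1.0]
opening: 0.173
finger_force: 30.0
```

>>> {"fn": "carry_out", "kwargs": {
  "steps": "0 0 0.05 0 0 0;0 0 0.05 0 0 0;0 0 0 0 0 0"
}}

```text
time: 9.57
ee_pos: [0.5911, -0.158, 0.1311]
eef_rot: [-0.0, 0.043, 0.999, 0.0]
force: [-0.2, 0.7, -1.5]
opening: 0.173
finger_force: 30.0
```

>>> {"fn": "carry_out", "kwargs": {
  "steps": "0 0 0.05 0 0 0;0 0 0.05 0 0 0;0 0 0 0 0 0"
}}

```text
time: 9.82
ee_pos: [0.5911, -0.158, 0.127]
eef_rot: [-0.0, 0.043, 0.999, 0.0]
force: [-0.8, -0.2, -2.2]
opening: 0.172
finger_force: 30.0
```

>>> {"fn": "carry_out", "kwargs": {
  "steps": "0 0 0.04 0 0 0;0 0 0.04 0 0 0;0 0 0 0 0 0"
}}

```text
time: 10.07
ee_pos: [0.5911, -0.158, 0.1239]
eef_rot: [-0.0, 0.043, 0.999, 0.0]
force: [0.4, 0.0, -1.6]
opening: 0.171
finger_force: 30.0
```

>>> {"fn": "carry_out", "kwargs": {
  "steps": "0 0 0.04 0 0 0;0 0 0.04 0 0 0;0 0 0 0 0 0"
}}

```text
time: 10.32
ee_pos: [0.5911, -0.158, 0.1207]
eef_rot: [-0.0, 0.043, 0.999, 0.0]
force: [-0.5, -0.1, -0.1]
opening: 0.168
finger_force: 30.0
```

>>> {"fn": "carry_out", "kwargs": {
  "steps": "0 0 0.04 0 0 0;0 0 0.04 0 0 0;0 0 0 0 0 0"
}}

```text
time: 10.57
ee_pos: [0.5911, -0.1581, 0.1175]
eef_rot: [-0.0, 0.043, 0.999, 0.0]
force: [0.2, 0.7, -0.9]
opening: 0.171
finger_force: 30.0
```

The tip is past 38 mm and still free. I'll carry on toward the shoulder (TCP about 0.102).

>>> {"fn": "carry_out", "kwargs": {
  "steps": "0 0 0.05 0 0 0;0 0 0.05 0 0 0;0 0 0 0 0 0"
}}

```text
time: 10.82
ee_pos: [0.5911, -0.158, 0.1133]
eef_rot: [-0.0, 0.043, 0.999, 0.0]
force: [-0.3, -0.1, -1.7]
opening: 0.17
finger_force: 30.0
```

>>> {"fn": "carry_out", "kwargs": {
  "steps": "0 0 0.05 0 0 0;0 0 0.05 0 0 0;0 0 0 0 0 0"
}}

```text
time: 11.07
ee_pos: [0.5911, -0.158, 0.1094]
eef_rot: [-0.0, 0.043, 0.999, 0.0]
force: [-0.6, 0.6, -1.2]
opening: 0.168
finger_force: 30.0
```

>>> {"fn": "carry_out", "kwargs": {
  "steps": "0 0 0.05 0 0 0;0 0 0.05 0 0 0;0 0 0 0 0 0"
}}

```text
time: 11.32
ee_pos: [0.5911, -0.158, 0.1054]
eef_rot: [-0.0, 0.043, 0.999, 0.0]
force: [-0.2, 0.7, -1.3]
opening: 0.17
finger_force: 30.0
```

>>> {"fn": "carry_out", "kwargs": {
  "steps": "0 0 0.04 0 0 0;0 0 0.03 0 0 0;0 0 0 0 0 0"
}}

```text
time: 11.57
ee_pos: [0.5912, -0.158, 0.1028]
eef_rot: [-0.0, 0.043, 0.999, 0.0]
force: [-0.4, 0.3, -1.1]
opening: 0.172
finger_force: 30.0
```

>>> {"fn": "carry_out", "kwargs": {
  "steps": "0 0 0.03 0 0 0;0 0 0.02 0 0 0;0 0 0 0 0 0"
}}

```text
time: 11.82
ee_pos: [0.5914, -0.1581, 0.1016]
eef_rot: [0.0, 0.043, 0.999, -0.0]
force: [-1.6, 1.7, 4.1]
opening: 0.172
finger_force: 30.0
```

>>> {"fn": "carry_out", "kwargs": {
  "steps": "0 0 0.03 0 0 0;0 0 0 0 0 0;0 0 0 0 0 0"
}}

```text
time: 12.07
ee_pos: [0.5914, -0.1581, 0.1015]
eef_rot: [0.0, 0.043, 0.999, -0.0]
force: [-6.8, 2.1, 14.6]
opening: 0.17
finger_force: 30.0
```

The shoulder is down at TCP 0.1015, matching the predicted 0.1016. I'll relax the push, let go, and retreat upward.

>>> {"fn": "carry_out", "kwargs": {
  "steps": "0 0 -0.03 0 0 0;0 0 0 0 0 0"
}}

```text
time: 12.23
ee_pos: [0.5915, -0.1582, 0.1015]
eef_rot: [0.0, 0.043, 0.999, -0.0]
force: [-2.1, 0.6, 6.9]
opening: 0.172
finger_force: 30.0
```

>>> {"fn": "carry_out", "kwargs": {
  "steps": "0 0 0 0 0 0;0 0 0 0 0 0;0 0 0 0 0 0;0 0 0 0 0 0;0 0 0 0 0 0;0 0 0 0 0 0",
  "grip": 140
}}

```text
time: 12.73
ee_pos: [0.5913, -0.1581, 0.1009]
eef_rot: [-0.0, 0.043, 0.999, 0.0]
force: [-0.5, 0.2, 0.9]
opening: 0.445
finger_force: 0.0
```

>>> {"fn": "carry_out", "kwargs": {
  "steps": "0 0 -0.2 0 0 0;0 0 -0.5 0 0 0;0 0 -0.7 0 0 0;0 0 -0.8 0 0 0;0 0 -0.8 0 0 0;0.9 0 0 0 0 0;0.9 0 0 0 0 0;0 0 0 0 0 0"
}}

```text
time: 13.4
ee_pos: [0.5144, -0.1509, 0.2212]
eef_rot: [-0.002, 0.043, 0.999, 0.0]
force: [-0.9, 0.4, 0.1]
opening: 0.452
finger_force: 0.0
```

>>> {"fn": "carry_out", "kwargs": {
  "steps": "0 0 0 0 0 0;0 0 0 0 0 0;0 0 0 0 0 0;0 0 0 0 0 0;0 0 0 0 0 0;0 0 0 0 0 0"
}}

```text
time: 13.9
ee_pos: [0.5199, -0.1519, 0.2208]
eef_rot: [-0.0, 0.043, 0.999, 0.0]
force: [-0.0, 0.9, -0.4]
opening: 0.45
finger_force: 0.0
```

```bash
python3 - <<'E'
from h import *
a=snap('wrist','w5')['img'][:,:,::-1];b=snap('side','s5')['img'][:,:,::-1]
s=cv2.resize(b[120:220,290:390],(400,400),interpolation=cv2.INTER_CUBIC)
w=cv2.resize(a[150:350,220:420],(400,400))
cv2.imwrite('pics/fin.png',np.hstack([s,w]))
E
```

```text
(no output)
```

View pics/fin.png

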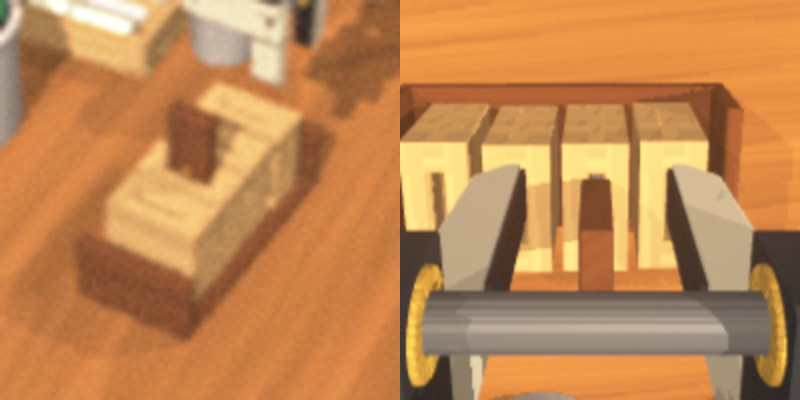

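The side view (left) shows the handle standing upright on block 2 at (192,145). The wrist view (right) shows it square on the block at (597,230), with the gripper clear.

```bash
python3 -c "
from cell import ctrl
print(ctrl.hand_in())"
```

```text
the job is handed in; nothing more can be done
None
```

I handed the job in with the gauge standing in slot 2, blade fully home and the gripper let go and clear. Slot 1 jammed at about 32 mm and I backed out of it; slots 3 and 4 were not tried.

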